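Load the slide tray into the slide scanner and start it

TASK

With the fingertips only, push the blue tray of stained slides along the scanner's deck and in under its low bridge until the tray is fully home against the stop, keeping it flat on the deck and not bumping the bridge with it; then press the green start button on top of the scanner and let it go. Do not lift the tray, and leave the other things on the bench where they are.

Things in the scene. Friction and masses are not known exactly. Their poses are not given: they have to be found in the camera images.
- tray: Blue slide tray, flat plate 160 mm long (its x), 90 wide (y), 12 thick, about 0.18 kg, with four stained slides fixed below its rim. Origin: centre of underside; +x: leading end, that goes under the bridge; z up. It lies loose on the scanner's deck before the bridge, leading end towards it, usually askew and off-centre.
- tray_front (a point): Middle of the leading lower edge of the blue tray (80 mm from its origin along its +x).
- tray_rear (a point): Middle of the rear lower edge of the blue tray (80 mm from its origin along its -x). The rear face is upright, 90 mm wide. The last 40 mm before it is a ribbed tab, which at the start overhangs the deck's front edge by some 10 to 50 mm, so that pressing down on it would tip the tray.
- scanner: Slide scanner, fixed to the bench: white base 380 x 250 mm with a flat aluminium deck, its top 40 mm above the bench. Origin on the bench; +x: the straight direction in which the tray is pushed in, y across, z up. In this frame the deck spans x = -180 (front edge) to 200 mm, y = -125 to 125 mm; it is open and level up to x = -10 mm.
- mouth (a point): Point on the deck and centre line below the bridge's front face (scanner x = 20 mm). Behind it a channel 98 mm wide between guide cheeks leads to the stop. Before it two steel lead-in fins, 12 mm high, narrow from 116 mm apart inside (at scanner x = -10 mm) to the channel. Axes as the scanner's.
- stop (a point): Point on the deck in the middle of the back stop's face (scanner x = 120 mm); tray_front comes here when the tray is home, and the tray's rear face then is at scanner x = -40 mm, 60 mm outside the bridge. The stop is rigid. Axes as the scanner's.
- bridge: White scanner head over the deck. Origin: middle of its lower front edge, 17 mm above the deck (5 mm above the tray); axes as the scanner's. It spans scanner x = 20 to 200 mm, 260 mm across; its front (to x = 55) is 45 mm high, with a panel sloping up behind, the rest 110 mm; a camera turret of radius 34 mm stands 50 mm higher at scanner x = 140, y = -50.
- start (a joint): Travel of the green start button, pressed straight down: 0 out, 0.006 m fully in; springs back; 5 N holds it fully in.
- start_top (a point): Centre of the top of the green start button (28 mm across, in a black housing), on top of the scanner head at scanner x = 85, y = 60 mm, to be pressed from above.
- spare_tray: Empty grey tray of the same size as the blue one, on the bench. Bystander. Origin: centre of underside.
- oil: Small amber bottle with black cap, 32 mm across, 65 mm tall. Bystander. Origin: centre of underside.
- slide_box: Green slide box 92 x 77 x 36 mm. Bystander. Origin: centre of underside.
- stain_jar: Closed violet glass staining jar, 58 mm square foot, 104 mm tall. Bystander. Origin: centre of underside.
- tube_rack: Orange rack of capped, labelled sample tubes, 60 x 140 mm, 88 mm tall. Bystander. Origin: centre of underside.
- marker: Marker pen lying down, 130 mm long, 14 mm thick. Bystander. Origin: below its middle.

How it is judged:
By the outcome, as a careful person would: the job done as asked, in the order asked, and still so for the second after the job is handed in, with the robot touching nothing.
It also fails if it takes over 67 s, if anything falls off the work surface, if the arm or the gripper's body presses on something with over 40 N, if the wrist force passes 120 N, or if a joint passes its speed limit or range.

ROBOT

A 7-joint arm with a two-finger parallel gripper is mounted at the origin on the work surface. World frame = base frame: x ahead of the robot, y to its left, z up, the work surface at z = 0. Lengths are in m, angles in rad, forces in N, time in s.
With the tool pointing down it reaches from about 0.425 to 0.95 m from the base axis. Payload 4.7 kg.
Tool frame: the origin (TCP) lies between the finger pads; the fingertips stand 19 mm ahead of it and the grasp point (between the pads) is the TCP (r.tcp_to_tips is the distance from the TCP to the fingertips, in m); z points along the fingers, y is the direction in which the jaws open and shut (so a half turn about z gives the same grasp; the last joint's range is limited). The gripper opens to 87 mm and grips with 3 to 60 N. Pads are 19 mm wide; open, the fingers measure 117 mm over their backs; the gripper's body (75 mm by 190 mm) begins 51 mm behind the grasp point.
Start: joints at [1.257, 0.469, -0.049, 1.532, 0.024, 1.141, -0.082], TCP at [0.19, -0.648, 0.242] pointing down, gripper open.
Joint ranges: [-2.59, 2.59], [-0.33, 1.99], [-1.39, 1.29], [0.1, 2.45], [-1.04, 4.18], [0.21, 1.99], [-2.66, 2.66]. Speed limits (rad/s): [2.57, 2.57, 3.14, 3.14, 3.14, 3.14, 3.14].

INTERFACE

Orientations are given as a rotation vector (axis times angle).
In Python, from station import r gives the robot as it stands. The module is installed in compiled form; this text tells all that it offers.
- The arm moves only by the tool send_rows, never from a script. Its argument "moves" is a list of rows, each an object of numbers: "tx", "ty", "tz": the shift along the world's x, y, z in cm; "twist": the turn about the world's z in rad. In form: [{"tx": .., "ty": .., "tz": .., "twist": ..}, ...]. A call has 1 to 5 rows; each row shifts and turns the pose as measured when the row begins; what a row does not reach is not made up. A row lasts 1/10 s, in which the tool goes at most 50 mm and 8.59 degrees, less where a joint would pass 70% of its speed; a pose out of reach is approached as far as the arm can. A call with a gripper value outside its range is refused whole. "gripper" is the finger opening in cm, from 0 to 8.7, set as the call begins (left out, the last holds). The fingers move at their own pace and stop on an object; "grip_force" is the grip in N (left out, the last holds). Time passes only in rows, so rows that do not move let the fingers close. It gives the time, the measured TCP pose, the force and the opening at its end, in the units of the state.
- r.sense(): the state, without advancing time (a new reading comes with each control period).
- r.get_image(name): name is "scene" or "top"; returns the picture (384x512x3 uint8, red, green, blue); there is no depth.
- r.camera_model(name): a dict with "fx", "fy", "cx", "cy" (pixels), "origin" and "orientation" of the camera in the world. Camera axes: x right, y down, z forward; pixel columns grow to the right and rows downward; lengths in m; the calibration is good to about 2 mm. A picture is of the moment at which its call begins. camera_model takes no time and is no camera call.
- r.job_done(): hands the job in, once; it reports no verdict.
Trained networks look in the newest picture that a camera, given by its name, has taken for a name from the list of things; names that differ only in an ending like _2 or _b are one class to them, and where a whole thing is asked for, a point or a joint stands for the part that bears it (a point fixed in the world has none). Each returns a list of dicts, best first, with "score" (0 to 1); they miss things now and then, are a little off and sometimes report something else, mostly with a low value. They report only what shows in the picture. A call takes as long as a camera call.
- r.silhouettes(camera, name): "region" (384x512 bool, what is visible of it) and "centre" ([column, row] in pixels, amid what is visible of it).
The state is a dict: "clock": time; "qpos": joint angles; "qvel": joint speeds; "effort": joint torques, N m; "tool_pos": TCP position; "tool_rot": TCP orientation; "force": force on the tool from outside, world axes, zero at the start; "moment": the same for the moment, N m; "width": finger opening in m.
Only numpy, scipy, OpenCV 4.12 (cv2) and the standard library are available. Lean on these libraries where they do the work, as an engineer would, in place of code of your own. Each camera call takes 0.05 s, during which the arm holds its last target.

## Working session

There is one attempt and no reset: what is moved stays moved. The work goes in short steps, Python scripts to look and compute and a tool call to move; the robot and the scene stay as the last step left them, time stands still between calls to the robot, and variables do not carry over. Pictures are saved under pics/ and viewed, and the job is handed in when it is done.

Besides the shell and the picture viewer there is one more tool, called after "Request:" as name([rows], argument=value, ...), one row to a line, values as JSON. send_rows: Moves the arm, as the interface text tells. Its arguments: {"type":"object","properties":{"moves":{"type":"array"},"gripper":{"type":"number"},"grip_force":{"type":"number"}},"required":["moves"]}

```bash
mkdir -p pics; python3 - <<'E'
from station import r
import cv2
s=r.sense();print({k:(v if not hasattr(v,'tolist') else v.tolist()) for k,v in s.items()}, r.tcp_to_tips)
for n in("scene","top"):
    im=r.get_image(n);cv2.imwrite(f"pics/{n}0.png",im[:,:,::-1]);print(r.camera_model(n))
E
```

```text
{'clock': 0.0, 'qpos': [1.2570829282996463, 0.46947200021973184, -0.048582077353487976, 1.5336795606334603, 0.024090243759539807, 1.1409841550611224, -0.08230403667901946], 'qvel': [-0.0012379258993663483, 0.0002708044510293399, -0.0008596560991192823, -0.00047061838878498957, -0.0009325827652951366, -0.0008978773030590198, 0.0009095198465641053], 'effort': [0.00044086723391956184, -50.79764485359192, -0.08057957980781794, -23.61535906791687, -0.06133636459708214, 0.03802607185207307, 0.00016340430192940403], 'tool_pos': [0.18951151161027863, -0.6472736827634391, 0.24048482773718208], 'tool_rot': [-3.1078807838194797, -0.4456179200097382, 0.0005412211147011801], 'force': [0.4383353031332183, 0.8790688854760085, 0.0456796187535482], 'moment': [-0.018555700980326696, -0.021910562993773686, -0.006342537442141172], 'width': 0.0872147998168015} 0.019
{'fx': 449.1463030200615, 'fy': 449.1463030200615, 'cx': 251.49251909109736, 'cy': 188.50520799918925, 'origin': array([ 1.68317783, -0.05193322,  1.01661713]), 'orientation': array([-1.71455623, -1.59953807,  0.82005968])}
{'fx': 351.8799360003484, 'fy': 351.8799360003484, 'cx': 253.4633064524016, 'cy': 179.1697665635451, 'origin': array([ 0.35633383, -0.026743  ,  1.11949009]), 'orientation': array([-2.16444926,  2.13829766, -0.12426827])}
```

View pics/scene0.png

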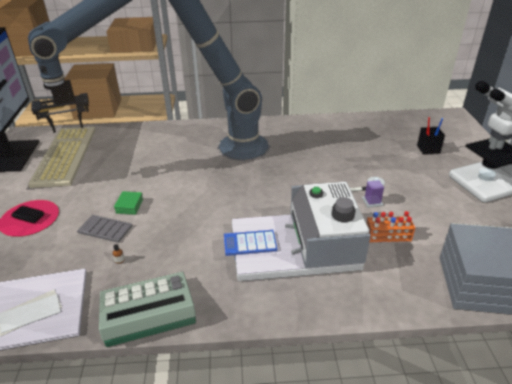

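View pics/top0.png

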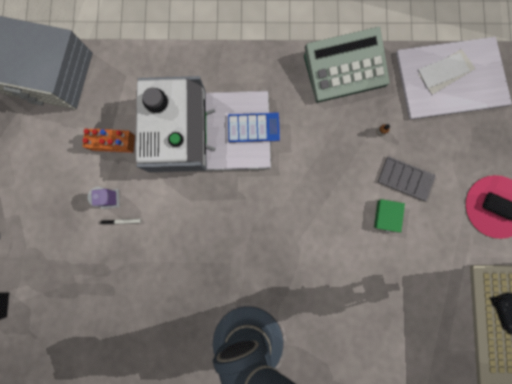

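The robot is at the bottom of the top view. The scanner is at about (205,125), with its +x pointing left in the image (world +y). The blue tray is at about (252,127). I'll zoom in next.

```bash
python3 - <<'E'
import cv2
a=cv2.imread("pics/top0.png")[65:185,125:290];cv2.imwrite("pics/topc.png",cv2.resize(a,None,fx=4.8,fy=4.8,interpolation=cv2.INTER_CUBIC))
a=cv2.imread("pics/scene0.png")[170:290,215:375];cv2.imwrite("pics/scenec.png",cv2.resize(a,None,fx=4.8,fy=4.8,interpolation=cv2.INTER_CUBIC))
E
cat > h.py <<'E'
import numpy as np,cv2
from scipy.spatial.transform import Rotation as R
from station import r
def ray(c,p):
    m=r.camera_model(c);d=np.array([(p[0]-m['cx'])/m['fx'],(p[1]-m['cy'])/m['fy'],1.])
    return np.array(m['origin']),R.from_rotvec(m['orientation']).apply(d)
def atz(c,p,z):
    o,d=ray(c,p);return o+d*(z-o[2])/d[2]
def proj(c,X):
    m=r.camera_model(c);q=R.from_rotvec(m['orientation']).inv().apply(np.atleast_2d(X)-m['origin'])
    return np.c_[m['fx']*q[:,0]/q[:,2]+m['cx'],m['fy']*q[:,1]/q[:,2]+m['cy']]
def tri(p1,p2):
    o1,d1=ray('top',p1);o2,d2=ray('scene',p2)
    t=np.linalg.lstsq(np.c_[d1,-d2],o2-o1,rcond=None)[0]
    a=o1+t[0]*d1;b=o2+t[1]*d2;return (a+b)/2,np.linalg.norm(a-b)
E
python3 - <<'E'
from h import *
for c in('top','scene'):
    r.get_image(c)
    for n in('tray','scanner','start','bridge'):
        for k,s in enumerate(r.silhouettes(c,n)[:2]):
            print(c,n,s['score'],s['centre'],s['region'].sum()); np.save(f'pics/{c}_{n}_{k}.npy',s['region'])
            q=cv2.minAreaRect(np.argwhere(s['region'])[:,::-1].astype(np.float32));print(q)
E
```

```text
top tray 0.35 [255.9, 124.2] 1520
((253.5, 127.5), (31.0, 51.0), 90.0)
top scanner 0.8 [190.1, 125.0] 10433
((201.86343383789062, 123.35694885253906), (97.13445281982422, 135.8236083984375), 88.31531524658203)
top bridge 0.76 [165.6, 122.9] 5525
((171.17385864257812, 121.26283264160156), (70.99771118164062, 85.44562530517578), 1.7357045412063599)
top bridge 0.67 [256.3, 125.9] 1462
((253.43296813964844, 127.42151641845703), (28.72698974609375, 51.13468933105469), 88.15238952636719)
scene tray 0.8 [248.7, 241.7] 1150
((249.81724548339844, 242.30691528320312), (22.671417236328125, 51.73733901977539), 85.2363510131836)
scene scanner 0.84 [311.6, 235.0] 8945
((300.7694091796875, 229.37109375), (90.9489974975586, 136.9477996826172), 84.98689270019531)
scene scanner 0.17 [127.9, 203.0] 553
((127.53528594970703, 202.54116821289062), (28.454402923583984, 22.932254791259766), 4.398705005645752)
scene start 0.7 [252.1, 243.8] 1192
((250.28079223632812, 242.0038604736328), (23.400854110717773, 52.858680725097656), 85.8150863647461)
scene start 0.55 [313.3, 191.8] 57
((316.0, 189.5), (7.0, 8.0), 90.0)
scene bridge 0.92 [328.5, 216.5] 3457
((323.9845886230469, 213.44171142578125), (68.45116424560547, 70.39579772949219), 68.03943634033203)
```

View pics/topc.png

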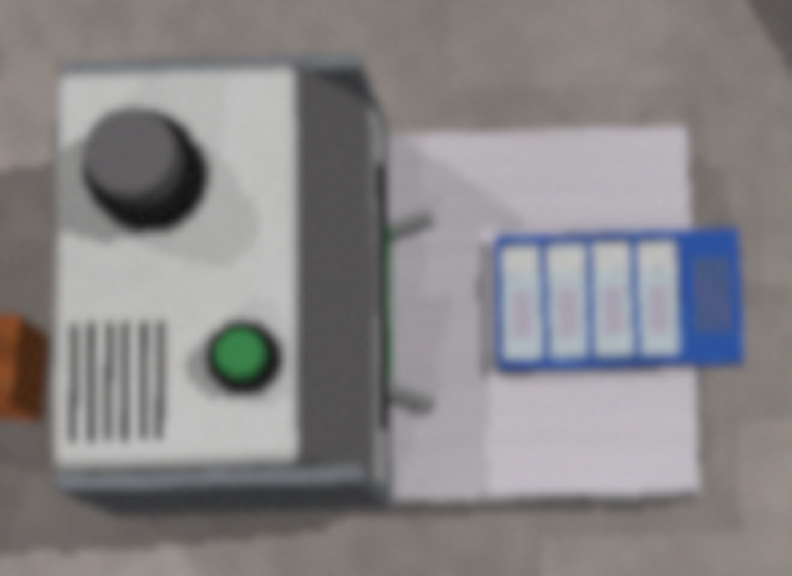

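View pics/scenec.png

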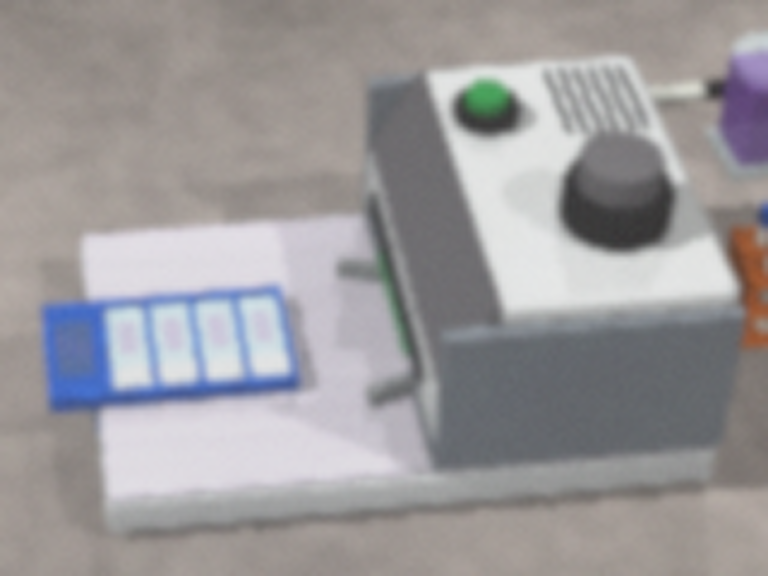

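```bash
cat > fit.py <<'E'
from h import *
from scipy.optimize import least_squares
T=lambda u,v:((u+.5)/4.8-.5+125,(v+.5)/4.8-.5+65)
S=lambda u,v:((u+.5)/4.8-.5+215,(v+.5)/4.8-.5+170)
print('button',tri(T(240,352),S(487,94)))
print('turret',tri(T(132,150),S(618,155)))
print('deckcorner',tri(T(686,127),S(104,492)),tri(T(698,497),S(83,235)))
print('trayrear',tri(T(738,230),S(54,400)),tri(T(743,362),S(43,305)),tri(T(496,236),S(299,378)),tri(T(500,368),S(287,289)))
def fit(obs,x0):
    def W(p,X):
        c,s=np.cos(p[2]),np.sin(p[2]);return np.array([p[0]+c*X[0]-s*X[1],p[1]+s*X[0]+c*X[1],X[2]])
    f=lambda p:np.concatenate([(proj(c,W(p,X))[0]-uv) for c,uv,X in obs])
    q=least_squares(f,x0,loss='soft_l1');print(np.round(q.x,4),np.round(f(q.x),1));return q.x
zt=.052
sc=fit([('top',T(686,127),(-.18,-.125,.04)),('top',T(698,497),(-.18,.125,.04)),('scene',S(104,492),(-.18,-.125,.04)),('scene',S(83,235),(-.18,.125,.04))],[.5,.1,1.57])
tr=fit([('top',T(738,230),(-.08,-.045,zt)),('top',T(743,363),(-.08,.045,zt)),('top',T(496,236),(.08,-.045,zt)),('top',T(500,368),(.08,.045,zt)),
('scene',S(54,400),(-.08,-.045,zt)),('scene',S(43,305),(-.08,.045,zt)),('scene',S(299,378),(.08,-.045,zt)),('scene',S(287,289),(.08,.045,zt))],[.5,.0,1.57])
c,s=np.cos(sc[2]),np.sin(sc[2]);d=tr[:2]-sc[:2]
print('tray in scanner',c*d[0]+s*d[1],-s*d[0]+c*d[1],np.degrees(tr[2]-sc[2]), np.degrees(sc[2]))
E
python3 fit.py
```

```text
button (array([0.58545339, 0.20192199, 0.1850836 ]), np.float64(0.003544067530095273))
turret (array([0.69259566, 0.25941686, 0.21581001]), np.float64(0.003228595562099322))
deckcorner (array([ 0.77629093, -0.05503407,  0.04173025]), np.float64(0.0012347008693117392)) (array([ 0.52863925, -0.06311123,  0.03628546]), np.float64(0.004809420208873035))
trayrear (array([ 0.70335894, -0.08656241,  0.04983846]), np.float64(0.006768951123066869)) (array([ 0.61497474, -0.09123718,  0.05068853]), np.float64(0.00446745435979155)) (array([0.69746745, 0.07044022, 0.05124371]), np.float64(0.00461265972039972)) (array([0.61013371, 0.06899262, 0.04862996]), np.float64(0.01029863098874445))
[0.6464 0.1207 1.6044] [-0.2 -0.1 -0.6  0.1 -0.2  0.7 -0.8 -1. ]
[ 0.6565 -0.0099  1.6048] [-0.5 -0.5 -0.7 -0.1 -1.1 -0.5 -1.6  0.  -1.7 -0.3 -0.8 -0.5 -0.3  0.2
 -1.8 -0.9]
tray in scanner -0.13088092908400523 -0.005701483491089113 0.021892532366992092 91.92631519929606
```

```bash
cat > trayfit.py <<'E'
from h import *
from scipy.optimize import minimize
UP=8
def mask(im):
    im=im.astype(int);b=(im[...,2]-im[...,0]);return b
def obs(c,im,roi):
    x0,y0,x1,y1=roi;a=cv2.resize(im[y0:y1,x0:x1],None,fx=UP,fy=UP,interpolation=cv2.INTER_CUBIC).astype(int)
    m=((a[...,2]-a[...,0])>55).astype(np.uint8)
    n,l,st,_=cv2.connectedComponentsWithStats(m);k=1+np.argmax(st[1:,4]);m=(l==k).astype(np.uint8)
    cs,_=cv2.findContours(m,cv2.RETR_EXTERNAL,cv2.CHAIN_APPROX_NONE)
    h=max(cs,key=cv2.contourArea);out=np.zeros_like(m);cv2.drawContours(out,[h],-1,1,-1);return out
def pts(p,z=.04):
    c,s=np.cos(p[2]),np.sin(p[2])
    return np.array([[p[0]+c*x-s*y,p[1]+s*x+c*y,zz] for x in(-.08,.08) for y in(-.045,.045) for zz in(z,z+.012)])
def rend(c,p,roi):
    q=(proj(c,pts(p))-[roi[0],roi[1]]+.5)*UP-.5
    o=np.zeros(((roi[3]-roi[1])*UP,(roi[2]-roi[0])*UP),np.uint8)
    cv2.fillConvexPoly(o,np.round(cv2.convexHull(q.astype(np.float32))*16).astype(np.int32),1,shift=4);return o
def trayfit(ims,p0,cams=('top','scene'),verbose=True):
    O={}
    for c in cams:
        q=proj(c,pts(p0));a=q.min(0)-12;b=q.max(0)+12
        roi=[int(a[0]),int(a[1]),int(b[0]),int(b[1])];O[c]=(roi,obs(c,ims[c],roi))
    f=lambda p:sum((rend(c,p,O[c][0])!=O[c][1]).sum() for c in cams)
    best=None
    for dy in(-.03,0,.03):
        m=minimize(f,np.array(p0)+[0,0,dy],method='Nelder-Mead',options=dict(initial_simplex=np.array(p0)+[0,0,dy]+np.array([[0,0,0],[.006,0,0],[0,.006,0],[0,0,.04]]),xatol=1e-5,fatol=1))
        if best is None or m.fun<best.fun:best=m
    if verbose:print(cams,np.round(best.x,4),np.degrees(best.x[2]),best.fun,[O[c][1].sum() for c in cams])
    return best.x
E
python3 - <<'E'
from trayfit import *
ims={c:cv2.imread(f'pics/{c}0.png')[:,:,::-1] for c in('top','scene')}
p0=[.6565,-.0099,1.605]
for cams in(('top',),('scene',),('top','scene')):trayfit(ims,p0,cams)
# overlay scanner
sc=np.array([.6464,.1207,1.6044]);c,s=np.cos(sc[2]),np.sin(sc[2])
W=lambda X:[sc[0]+c*X[0]-s*X[1],sc[1]+s*X[0]+c*X[1],X[2]]
segs=[]
for z in(.04,):
  segs+=[((-.18,-.125,z),(-.18,.125,z)),((-.18,.125,z),(.02,.125,z)),((-.18,-.125,z),(.02,-.125,z))]
segs+=[((.02,-.13,.057),(.02,.13,.057)),((.2,-.13,.167),(.2,.13,.167)),((.2,.13,.167),(.08,.13,.167)),((.2,-.13,.167),(.08,-.13,.167)),((-.01,-.058,.052),(.02,-.049,.052)),((-.01,.058,.052),(.02,.049,.052)),((.071,.06,.18),(.099,.06,.18)),((.085,.046,.18),(.085,.074,.18)),
((.106,-.05,.217),(.174,-.05,.217)),((.14,-.084,.217),(.14,-.016,.217)),((.02,-.13,.102),(.02,.13,.102)),((.055,-.13,.102),(.055,.13,.102))]
for n,(x,y,X,Y) in dict(top=(125,65,290,185),scene=(215,170,375,290)).items():
  a=cv2.resize(ims[n][y:Y,x:X,::-1],None,fx=4.8,fy=4.8,interpolation=cv2.INTER_CUBIC)
  for A,B in segs:
    q=(proj(n,[W(A),W(B)])-[x,y]+.5)*4.8-.5;cv2.line(a,tuple(map(int,q[0])),tuple(map(int,q[1])),(0,0,255),1)
  cv2.imwrite(f'pics/ov_{n}.png',a)
E
```

```text
('top',) [ 0.6588 -0.0134  1.611 ] 92.30251683206008 67601.0 [np.uint64(28235)]
('scene',) [ 0.6532 -0.0094  1.6174] 92.66982223827196 5132.0 [np.uint64(70042)]
('top', 'scene') [ 0.6545 -0.0109  1.6277] 93.25845841403371 74187.0 [np.uint64(28235), np.uint64(70042)]
```

View pics/ov_top.png

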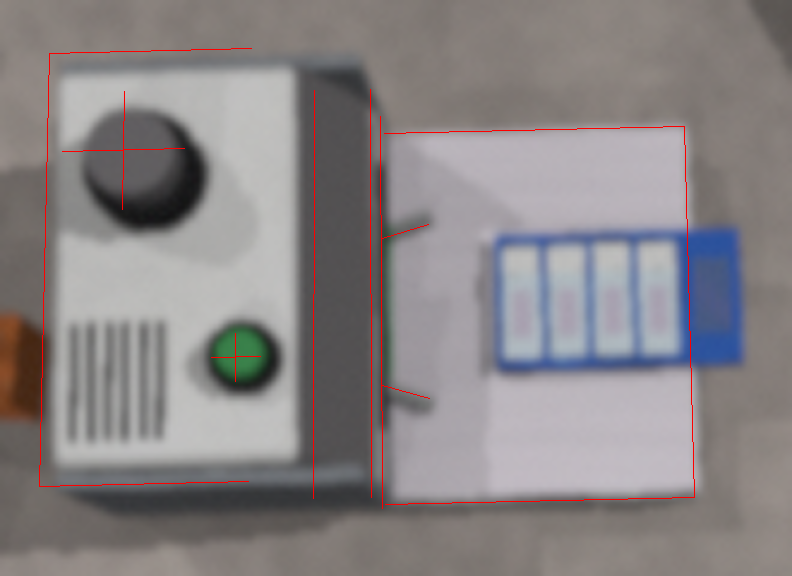

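View pics/ov_scene.png

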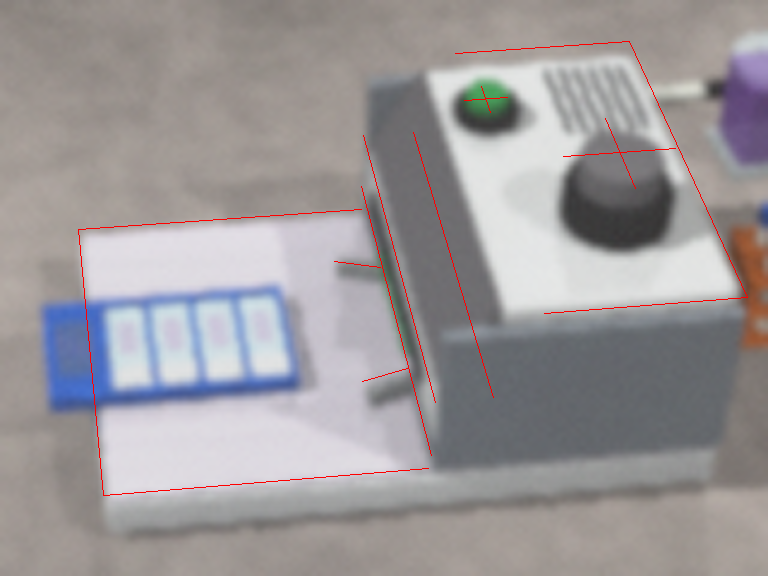

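```bash
python3 - <<'E'
s=open('trayfit.py').read()
a=s.index("    n,l,st");b=s.index("def pts")
s=s[:a]+"""    m=cv2.morphologyEx(m,cv2.MORPH_CLOSE,np.ones((25,25),np.uint8),borderValue=0)
    n,l,st,_=cv2.connectedComponentsWithStats(m);k=1+np.argmax(st[1:,4])
    h=cv2.convexHull(np.argwhere(l==k)[:,::-1].astype(np.int32));out=np.zeros_like(m);cv2.fillConvexPoly(out,h,1);return out
"""+s[b:]
open('trayfit.py','w').write(s)
E
python3 - <<'E'
from trayfit import *
ims={c:cv2.imread(f'pics/{c}0.png')[:,:,::-1] for c in('top','scene')}
p0=[.6565,-.0099,1.605]
for cams in(('top',),('scene',),('top','scene')):
    p=trayfit(ims,p0,cams)
    for yaw in(1.6044,1.612):
        o=np.array([.6464+ .18*(np.cos(1.6044)-np.cos(yaw))*-1,.1207]);d=p[:2]-o;c,s=np.cos(yaw),np.sin(yaw);print('  in scanner',np.round([c*d[0]+s*d[1],-s*d[0]+c*d[1],np.degrees(p[2]-yaw)],4))
E
```

```text
('top',) [ 0.6576 -0.0119  1.5916] 91.19214118842714 28200.0 [np.uint64(67598)]
  in scanner [-0.1329 -0.0068 -0.7332]
  in scanner [-0.133  -0.0071 -1.1687]
('scene',) [ 0.6544 -0.0089  1.6109] 92.29688466429702 3551.0 [np.uint64(71686)]
  in scanner [-0.1298 -0.0037  0.3715]
  in scanner [-0.1299 -0.0041 -0.0639]
('top', 'scene') [ 0.6555 -0.0111  1.6184] 92.7256227808129 33666.0 [np.uint64(67598), np.uint64(71686)]
  in scanner [-0.132  -0.0047  0.8003]
  in scanner [-0.1321 -0.005   0.3648]
```

Request:
send_rows([
  {"tx": 3.3, "ty": 3.6, "tz": 0, "twist": 0.13},
  {"tx": 3.3, "ty": 3.6, "tz": 0, "twist": 0.13},
  {"tx": 3.3, "ty": 3.6, "tz": 0, "twist": 0.13},
  {"tx": 3.3, "ty": 3.6, "tz": 0, "twist": 0.13},
  {"tx": 3.3, "ty": 3.6, "tz": 0, "twist": 0.13},
], gripper=4.0)

```text
clock: 1.1
tool_pos: [0.3498, -0.4687, 0.2415]
tool_rot: [2.794, 1.422, -0.007]
force: [1.1, -0.7, -0.3]
width: 0.0553
```

Request:
send_rows([
  {"tx": 3.3, "ty": 3.6, "tz": 0, "twist": 0.13},
  {"tx": 3.3, "ty": 3.6, "tz": 0, "twist": 0.13},
  {"tx": 3.3, "ty": 3.6, "tz": 0, "twist": 0.13},
  {"tx": 3.3, "ty": 3.6, "tz": 0, "twist": 0.13},
  {"tx": 3.3, "ty": 3.6, "tz": 0, "twist": 0.13},
])

```text
clock: 1.6
tool_pos: [0.518, -0.2837, 0.2437]
tool_rot: [2.16, 2.264, -0.003]
force: [1.1, -0.5, 0.1]
width: 0.0402
```

Request:
send_rows([
  {"tx": 3.5, "ty": 3.6, "tz": 0, "twist": 0},
  {"tx": 3.5, "ty": 3.6, "tz": 0, "twist": 0},
  {"tx": 3.5, "ty": 3.6, "tz": -1, "twist": 0},
  {"tx": 3.2, "ty": 3.2, "tz": -3, "twist": 0},
  {"tx": 0, "ty": 0, "tz": -2, "twist": 0},
])

```text
clock: 2.1
tool_pos: [0.6579, -0.1378, 0.1908]
tool_rot: [2.142, 2.27, 0.015]
force: [-1.0, 0.9, -0.2]
width: 0.0401
```

```bash
cat > st.py <<'E'
from h import *
s=r.sense();print(np.round(s['clock'],2),np.round(s['tool_pos'],4),'yaw',np.degrees(2*np.arctan2(s['tool_rot'][1],s['tool_rot'][0])),s['width'],np.round(s['force'],1))
sc=[.6462,.1207,1.608];c,sn=np.cos(sc[2]),np.sin(sc[2]);d=np.array(s['tool_pos'][:2])-sc[:2];print('tcp in scanner',np.round([c*d[0]+sn*d[1],-sn*d[0]+c*d[1]],4))
E
python3 st.py
```

```text
2.1 [ 0.6579 -0.1378  0.1908] yaw 93.31335571012558 0.04012591585763146 [-1.   0.9 -0.2]
tcp in scanner [-0.2587 -0.0021]
```

Request:
send_rows([
  {"tx": 0.1, "ty": 0, "tz": -4, "twist": -0.02},
  {"tx": 0.1, "ty": 0, "tz": -4, "twist": 0},
  {"tx": 0, "ty": 0, "tz": -3, "twist": 0},
  {"tx": 0, "ty": 0, "tz": -1.4, "twist": 0},
  {"tx": 0, "ty": 0, "tz": 0, "twist": 0},
])

```text
clock: 2.6
tool_pos: [0.6607, -0.1346, 0.0606]
tool_rot: [2.161, 2.253, 0.014]
force: [-0.4, 0.6, -0.2]
width: 0.04
```

```bash
python3 st.py; cat > look.py <<'E'
import sys
from trayfit import *
n=sys.argv[1];ims={}
out=[]
for c,(x,y,X,Y) in dict(top=(175,75,325,185),scene=(185,180,345,290)).items():
    ims[c]=r.get_image(c);a=cv2.resize(ims[c][y:Y,x:X,::-1],None,fx=5,fy=5,interpolation=cv2.INTER_CUBIC);cv2.imwrite(f'pics/{c}_{n}.png',a[:600,:800])
E
python3 look.py 1
```

```text
2.6 [ 0.6607 -0.1346  0.0606] yaw 92.38023415995038 0.03996930275433104 [-0.4  0.6 -0.2]
tcp in scanner [-0.2556 -0.005 ]
```

View pics/top_1.png

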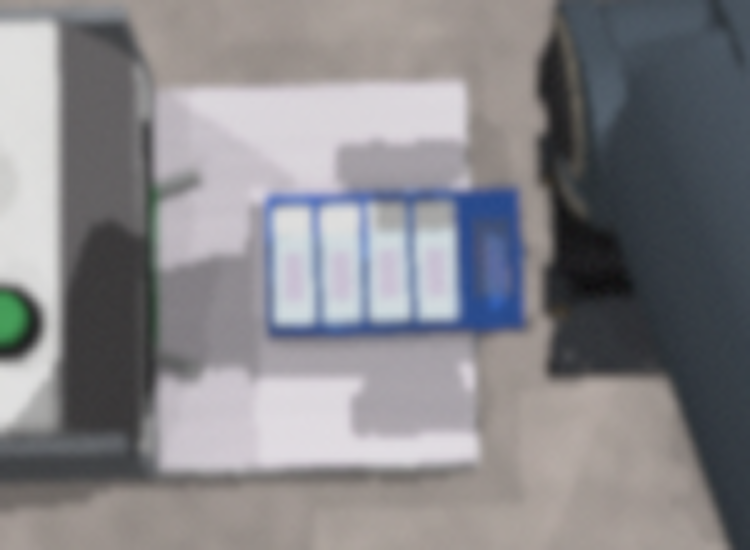

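View pics/scene_1.png

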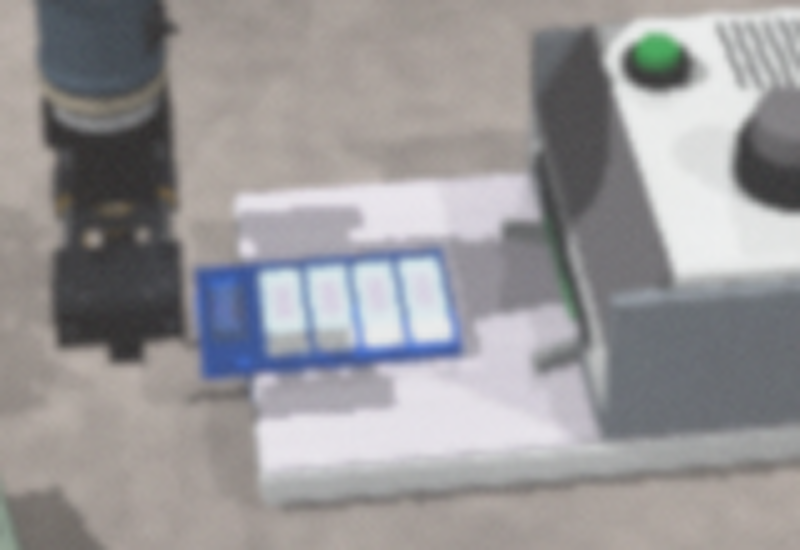

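Request:
send_rows([
  {"tx": -0.1, "ty": 1.0, "tz": 0.3, "twist": -0.005},
  {"tx": -0.05, "ty": 1.0, "tz": 0, "twist": 0},
  {"tx": 0, "ty": 0.5, "tz": 0, "twist": 0},
  {"tx": 0, "ty": 0.5, "tz": 0, "twist": 0},
  {"tx": 0, "ty": 0.4, "tz": 0, "twist": 0},
])

```text
clock: 3.2
tool_pos: [0.6648, -0.0981, 0.074]
tool_rot: [2.159, 2.236, 0.03]
force: [-0.1, -0.4, -0.1]
width: 0.04
```

```bash
python3 st.py;python3 look.py 2
```

```text
3.2 [ 0.6648 -0.0981  0.074 ] yaw 92.01023341528001 0.039986666452269636 [-0.1 -0.4 -0.1]
tcp in scanner [-0.2193 -0.0104]
```

View pics/scene_2.png

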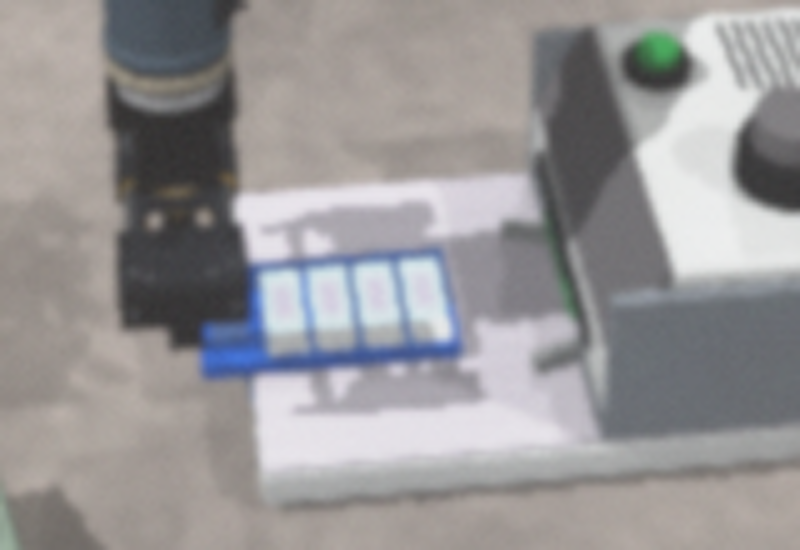

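View pics/top_2.png

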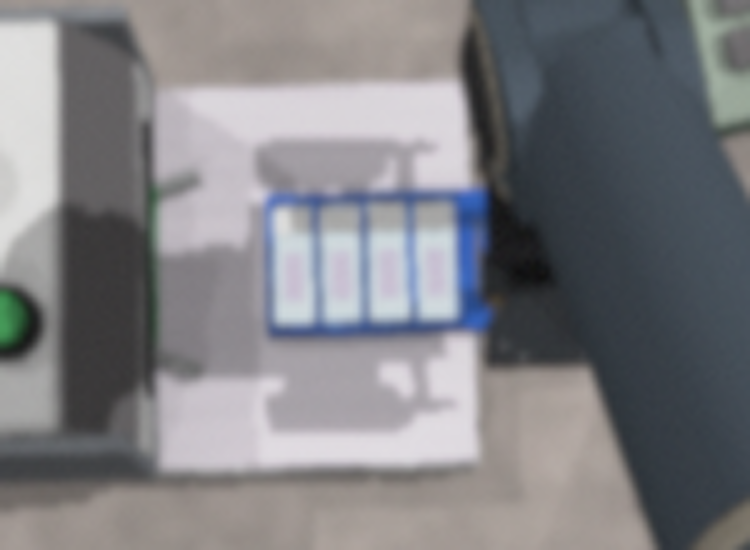

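Request:
send_rows([
  {"tx": 0, "ty": -1.0, "tz": 0, "twist": 0},
  {"tx": 0, "ty": -0.5, "tz": 0, "twist": 0},
  {"tx": 0, "ty": 0, "tz": 0, "twist": 0},
])

```text
clock: 3.6
tool_pos: [0.6644, -0.1154, 0.0733]
tool_rot: [2.16, 2.236, 0.027]
force: [-0.1, -0.7, 1.2]
width: 0.04
```

```bash
cat >> st.py <<'E'
M=R.from_rotvec(s['tool_rot']).as_matrix();print('zaxis',np.round(M[:,2],3),'tips',np.round(np.array(s['tool_pos'])+.019*M[:,2],4))
E
python3 st.py
```

```text
3.6 [ 0.6644 -0.1154  0.0733] yaw 91.98151280693546 0.03997180350997786 [-0.1 -0.7  1.2]
tcp in scanner [-0.2367 -0.0094]
zaxis [ 0.036 -0.01  -0.999] tips [ 0.6651 -0.1156  0.0543]
```

Request:
send_rows([
  {"tx": 0, "ty": 0, "tz": 0, "twist": 0},
])

```text
clock: 3.7
tool_pos: [0.6643, -0.1164, 0.0731]
tool_rot: [2.162, 2.235, 0.027]
force: [-0.2, 0.1, -0.0]
width: 0.04
```

```bash
python3 st.py
```

```text
3.7 [ 0.6643 -0.1164  0.0731] yaw 91.90640286686363 0.04003293817567717 [-0.2  0.1 -0. ]
tcp in scanner [-0.2376 -0.0092]
zaxis [ 0.035 -0.01  -0.999] tips [ 0.6649 -0.1166  0.0541]
```

Request:
send_rows([
  {"tx": -0.4, "ty": 0, "tz": -0.5, "twist": 0},
  {"tx": 0, "ty": 0, "tz": -0.3, "twist": 0},
  {"tx": 0, "ty": 0, "tz": 0, "twist": 0},
])

```text
clock: 4.0
tool_pos: [0.6594, -0.1169, 0.064]
tool_rot: [2.163, 2.234, 0.026]
force: [0.0, 0.2, 0.1]
width: 0.0401
```

```bash
python3 st.py
```

```text
4.0 [ 0.6594 -0.1169  0.064 ] yaw 91.85577813468471 0.04011184001297418 [0.  0.2 0.1]
tcp in scanner [-0.238  -0.0044]
zaxis [ 0.034 -0.01  -0.999] tips [ 0.6601 -0.1171  0.045 ]
```

Request:
send_rows([
  {"tx": -0.02, "ty": 0.5, "tz": 0, "twist": 0},
  {"tx": -0.02, "ty": 0.5, "tz": 0, "twist": 0},
  {"tx": -0.02, "ty": 0.3, "tz": 0, "twist": 0},
])

```text
clock: 4.3
tool_pos: [0.6587, -0.1028, 0.0637]
tool_rot: [2.163, 2.235, 0.026]
force: [-0.2, -0.1, -1.4]
width: 0.0402
```

```bash
python3 st.py
```

```text
4.3 [ 0.6587 -0.1028  0.0637] yaw 91.85449912658135 0.040168318305250604 [-0.2 -0.1 -1.4]
tcp in scanner [-0.2238 -0.0042]
zaxis [ 0.034 -0.01  -0.999] tips [ 0.6594 -0.1029  0.0447]
```

Request:
send_rows([
  {"tx": -0.02, "ty": 0.4, "tz": 0.0, "twist": 0},
  {"tx": -0.02, "ty": 0.4, "tz": 0.0, "twist": 0},
  {"tx": -0.03, "ty": 0.4, "tz": 0, "twist": 0},
  {"tx": -0.03, "ty": 0.4, "tz": 0, "twist": 0},
])

```text
clock: 4.7
tool_pos: [0.6577, -0.0854, 0.0638]
tool_rot: [2.162, 2.235, 0.025]
force: [0.5, -1.1, -0.6]
width: 0.0404
```

```bash
python3 st.py; python3 look.py 3; python3 - <<'E'
from trayfit import *
print(len(r.silhouettes('top','tray')))
ims={c:r.get_image(c) for c in('top','scene')}
trayfit(ims,[.6555,.002,1.61],('scene',))
E
```

```text
4.7 [ 0.6577 -0.0854  0.0638] yaw 91.89886167386464 0.040371577864409446 [ 0.5 -1.1 -0.6]
tcp in scanner [-0.2064 -0.0038]
zaxis [ 0.034 -0.011 -0.999] tips [ 0.6583 -0.0856  0.0448]
1
('scene',) [0.6545 0.0081 1.6098] 92.236942501305 22207.0 [np.uint64(53074)]
```

View pics/scene_3.png

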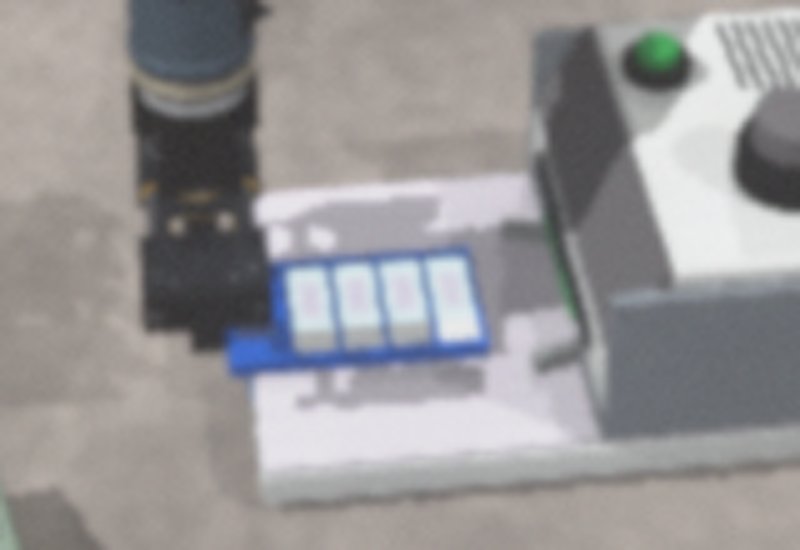

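View pics/top_3.png

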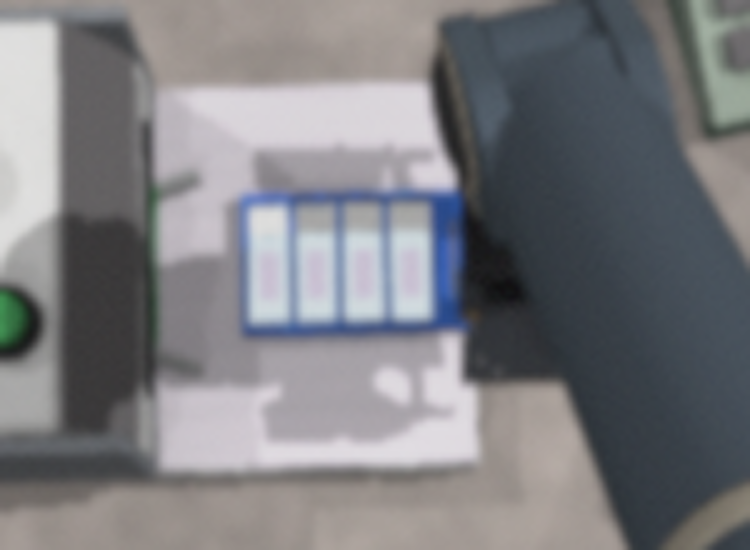

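Request:
send_rows([
  {"tx": -0.07, "ty": 0.5, "tz": 0.0, "twist": 0},
  {"tx": -0.07, "ty": 0.5, "tz": 0.0, "twist": 0},
  {"tx": -0.07, "ty": 0.5, "tz": 0, "twist": 0},
  {"tx": -0.07, "ty": 0.5, "tz": 0, "twist": 0},
  {"tx": -0.07, "ty": 0.4, "tz": 0, "twist": 0},
])

```text
clock: 5.45
tool_pos: [0.6541, -0.0619, 0.0639]
tool_rot: [2.164, 2.231, 0.024]
force: [1.0, -0.3, -0.6]
width: 0.0399
```

```bash
python3 st.py; python3 look.py 4
```

```text
5.45 [ 0.6541 -0.0619  0.0639] yaw 91.75687657271698 0.039919439322010544 [ 1.  -0.3 -0.6]
tcp in scanner [-0.1828 -0.0011]
zaxis [ 0.034 -0.012 -0.999] tips [ 0.6547 -0.0621  0.0449]
```

View pics/scene_4.png

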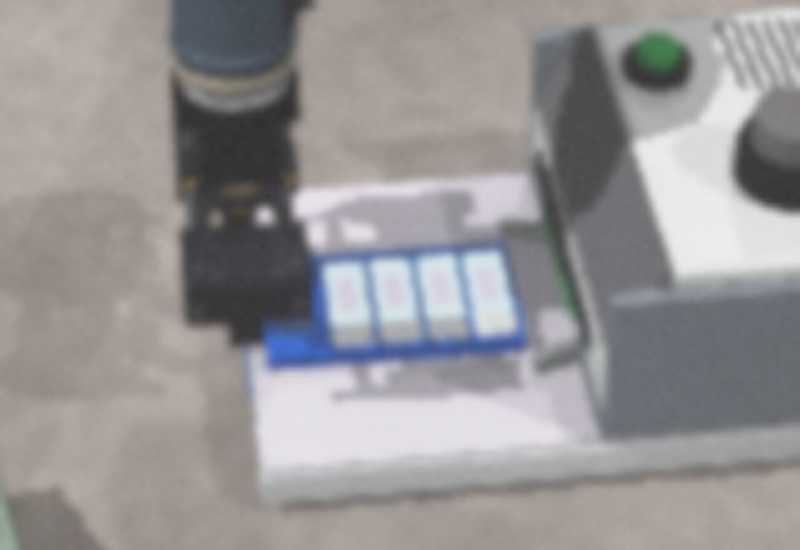

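View pics/top_4.png

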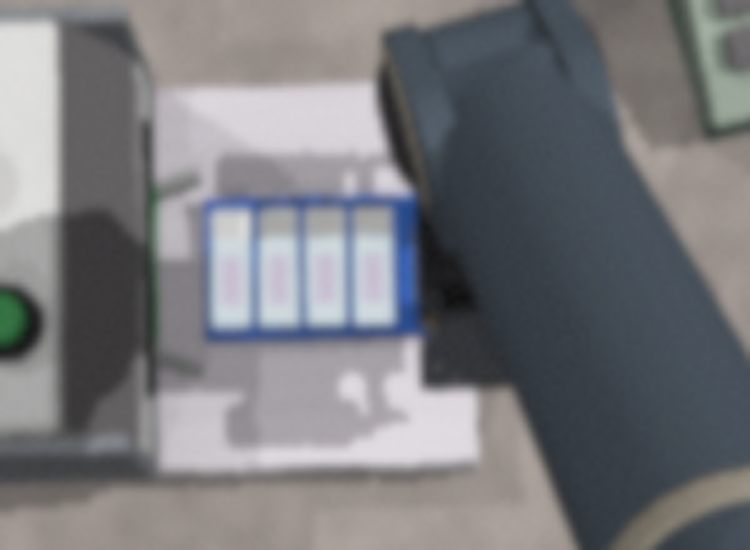

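Request:
send_rows([
  {"tx": -0.06, "ty": 0.5, "tz": 0.0, "twist": 0},
  {"tx": -0.06, "ty": 0.5, "tz": 0.0, "twist": 0},
  {"tx": -0.06, "ty": 0.5, "tz": 0, "twist": 0},
  {"tx": -0.05, "ty": 0.5, "tz": 0, "twist": 0},
  {"tx": -0.03, "ty": 0.3, "tz": 0, "twist": 0.005},
])

```text
clock: 6.05
tool_pos: [0.6512, -0.0372, 0.0639]
tool_rot: [2.158, 2.237, 0.024]
force: [0.9, -0.4, -0.3]
width: 0.0402
```

```bash
python3 st.py; python3 look.py 5
```

```text
6.05 [ 0.6512 -0.0372  0.0639] yaw 92.07060436220516 0.040195798654220016 [ 0.9 -0.4 -0.3]
tcp in scanner [-0.1579  0.0008]
zaxis [ 0.034 -0.012 -0.999] tips [ 0.6519 -0.0374  0.0449]
```

View pics/scene_5.png

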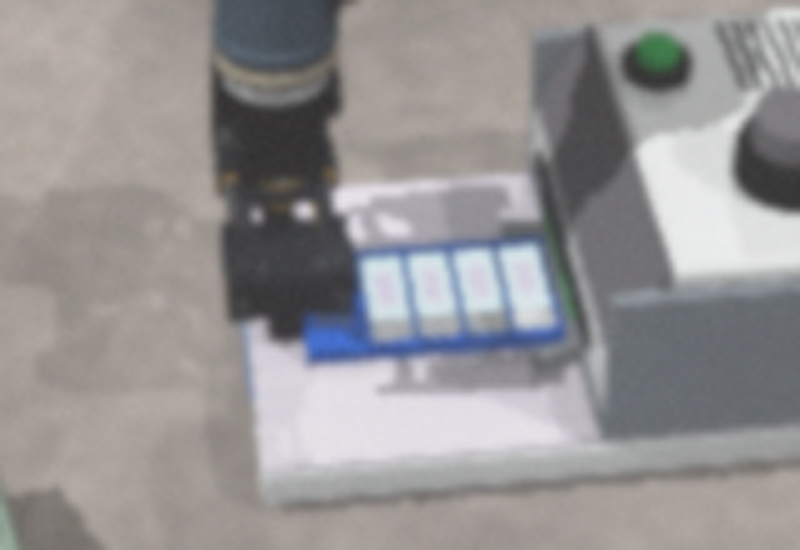

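View pics/top_5.png

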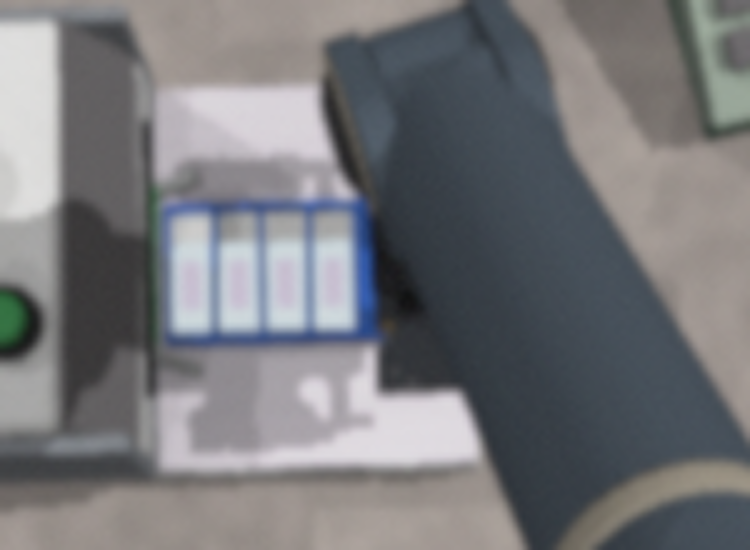

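Request:
send_rows([
  {"tx": -0.02, "ty": 0.5, "tz": 0.0, "twist": 0},
  {"tx": -0.02, "ty": 0.5, "tz": 0.0, "twist": 0},
  {"tx": -0.02, "ty": 0.5, "tz": 0, "twist": 0},
])

```text
clock: 6.45
tool_pos: [0.6507, -0.0226, 0.0639]
tool_rot: [2.159, 2.235, 0.023]
force: [0.5, -1.2, 0.4]
width: 0.04
```

```bash
python3 st.py; python3 look.py 6
```

```text
6.45 [ 0.6507 -0.0226  0.0639] yaw 91.9876060067999 0.040018879219167594 [ 0.5 -1.2  0.4]
tcp in scanner [-0.1434  0.0009]
zaxis [ 0.034 -0.013 -0.999] tips [ 0.6513 -0.0229  0.0449]
```

View pics/top_6.png

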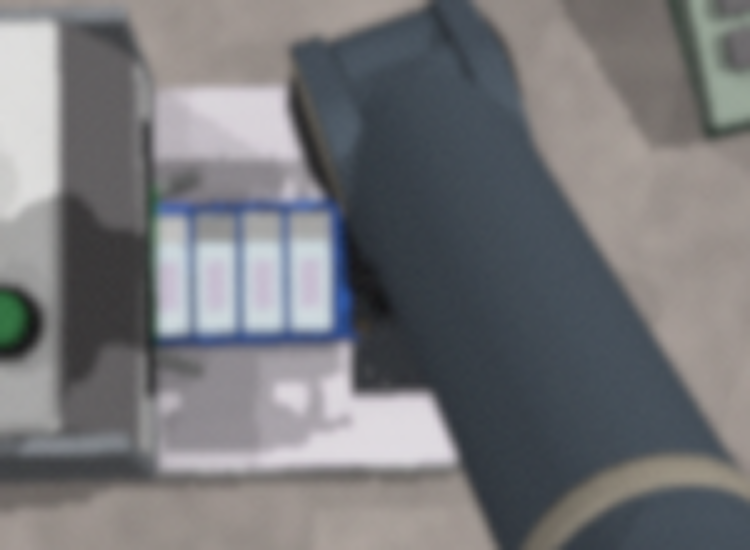

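View pics/scene_6.png

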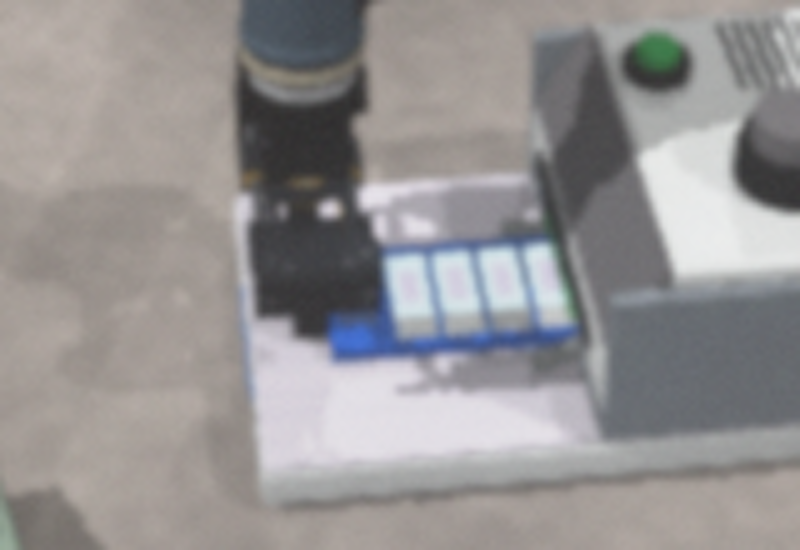

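Request:
send_rows([
  {"tx": -0.02, "ty": 0.5, "tz": 0.0, "twist": 0},
  {"tx": -0.02, "ty": 0.5, "tz": 0.0, "twist": 0},
  {"tx": -0.02, "ty": 0.5, "tz": 0, "twist": 0},
  {"tx": -0.02, "ty": 0.5, "tz": 0, "twist": 0},
  {"tx": -0.02, "ty": 0.5, "tz": 0, "twist": 0},
])

```text
clock: 7.05
tool_pos: [0.6496, 0.0045, 0.0639]
tool_rot: [2.159, 2.236, 0.023]
force: [-0.8, 0.2, 0.3]
width: 0.0398
```

Request:
send_rows([
  {"tx": -0.02, "ty": 0.5, "tz": 0.0, "twist": 0},
  {"tx": -0.02, "ty": 0.5, "tz": 0.0, "twist": 0},
  {"tx": -0.02, "ty": 0.5, "tz": 0, "twist": 0},
])

```text
clock: 7.35
tool_pos: [0.6489, 0.0211, 0.0639]
tool_rot: [2.158, 2.236, 0.023]
force: [0.1, -1.5, -0.4]
width: 0.0397
```

```bash
python3 st.py; python3 look.py 7
```

```text
7.35 [0.6489 0.0211 0.0639] yaw 92.02960618738301 0.03973110942629592 [ 0.1 -1.5 -0.4]
tcp in scanner [-0.0996  0.001 ]
zaxis [ 0.034 -0.013 -0.999] tips [0.6495 0.0209 0.045 ]
```

View pics/top_7.png

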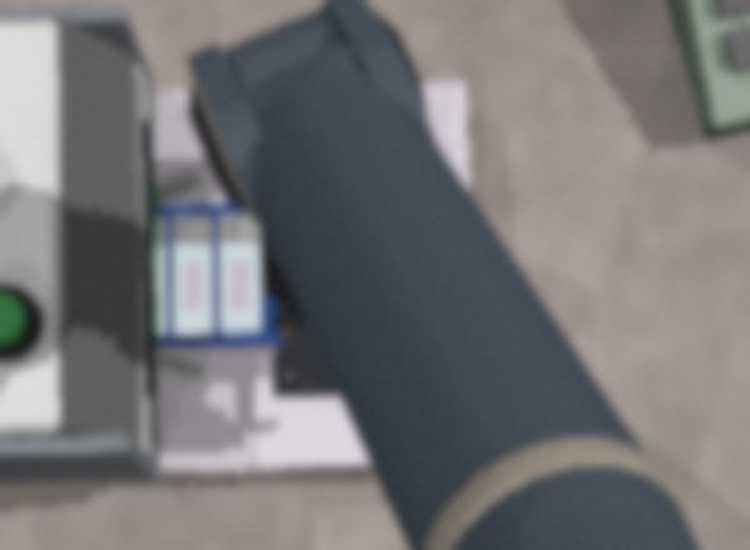

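View pics/scene_7.png

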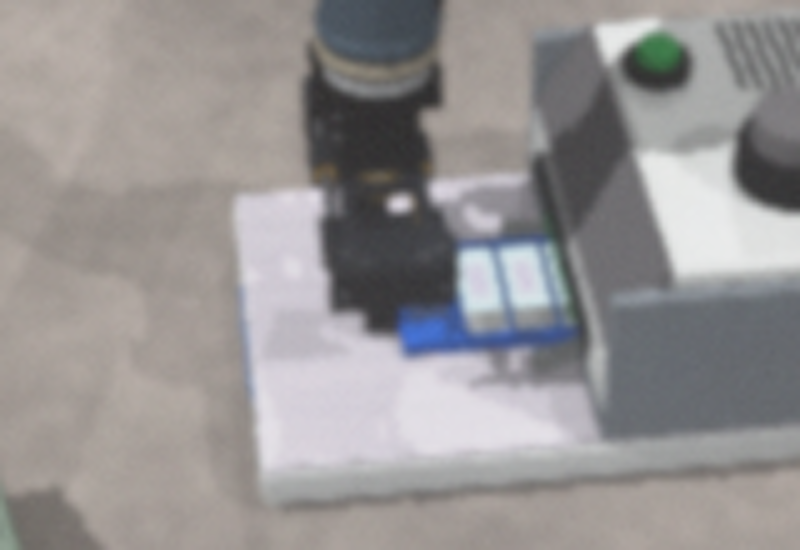

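Request:
send_rows([
  {"tx": -0.02, "ty": 0.5, "tz": 0.0, "twist": 0},
  {"tx": -0.02, "ty": 0.5, "tz": 0.0, "twist": 0},
  {"tx": -0.02, "ty": 0.5, "tz": 0, "twist": 0},
  {"tx": -0.02, "ty": 0.5, "tz": 0, "twist": 0},
  {"tx": -0.02, "ty": 0.5, "tz": 0, "twist": 0},
])

```text
clock: 7.95
tool_pos: [0.6478, 0.0475, 0.064]
tool_rot: [2.159, 2.236, 0.023]
force: [-0.2, -1.4, -0.4]
width: 0.04
```

Request:
send_rows([
  {"tx": -0.01, "ty": 0.4, "tz": 0.0, "twist": 0},
  {"tx": -0.01, "ty": 0.3, "tz": 0.0, "twist": 0},
  {"tx": -0.01, "ty": 0.3, "tz": 0, "twist": 0},
])

```text
clock: 8.25
tool_pos: [0.6474, 0.0591, 0.0639]
tool_rot: [2.158, 2.237, 0.023]
force: [0.5, -0.5, 0.6]
width: 0.0397
```

```bash
python3 st.py
```

```text
8.25 [0.6474 0.0591 0.0639] yaw 92.05883381690118 0.039735322263596114 [ 0.5 -0.5  0.6]
tcp in scanner [-0.0616  0.0011]
zaxis [ 0.034 -0.013 -0.999] tips [0.648  0.0589 0.0449]
```

Request:
send_rows([
  {"tx": -0.01, "ty": 0.2, "tz": 0.0, "twist": 0},
  {"tx": -0.01, "ty": 0.2, "tz": 0.0, "twist": 0},
  {"tx": -0.01, "ty": 0.15, "tz": 0, "twist": 0},
])

```text
clock: 8.55
tool_pos: [0.6471, 0.0651, 0.0639]
tool_rot: [2.158, 2.237, 0.023]
force: [0.0, -1.0, 0.8]
width: 0.0398
```

Request:
send_rows([
  {"tx": -0.01, "ty": 0.15, "tz": 0.0, "twist": 0},
  {"tx": -0.01, "ty": 0.15, "tz": 0.0, "twist": 0},
])

```text
clock: 8.75
tool_pos: [0.6469, 0.068, 0.0639]
tool_rot: [2.158, 2.236, 0.022]
force: [-0.8, -0.4, 1.3]
width: 0.0399
```

```bash
python3 st.py; python3 look.py 8
```

```text
8.75 [0.6469 0.068  0.0639] yaw 92.0313736473861 0.03989348242105277 [-0.8 -0.4  1.3]
tcp in scanner [-0.0527  0.0013]
zaxis [ 0.034 -0.013 -0.999] tips [0.6475 0.0678 0.0449]
```

View pics/scene_8.png

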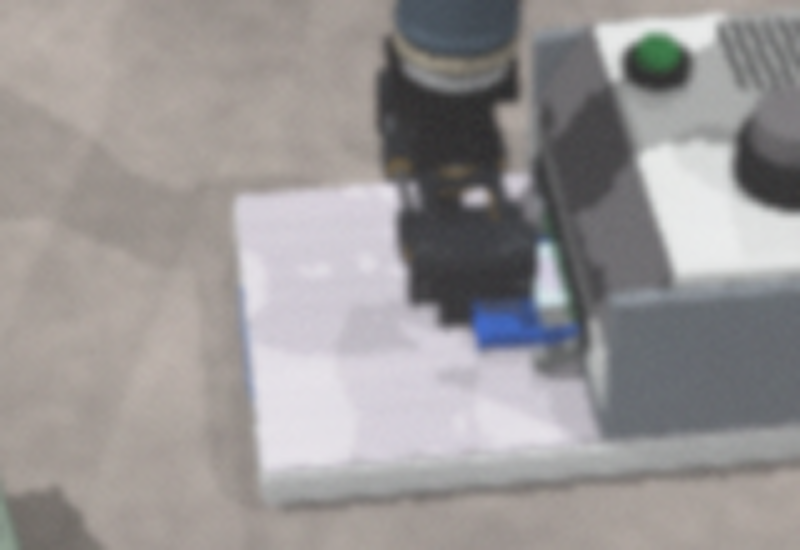

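Not yet at the stop, since there's no force rise. I'll creep forward 1 mm at a time.

Request:
send_rows([
  {"tx": 0, "ty": 0.12, "tz": 0.0, "twist": 0},
  {"tx": 0, "ty": 0.12, "tz": 0.0, "twist": 0},
])

```text
clock: 9.05
tool_pos: [0.6469, 0.0687, 0.0639]
tool_rot: [2.158, 2.235, 0.019]
force: [-0.2, -3.0, 0.9]
width: 0.0401
```

Request:
send_rows([
  {"tx": 0, "ty": 0.12, "tz": 0.0, "twist": 0},
])

```text
clock: 9.15
tool_pos: [0.6469, 0.0688, 0.064]
tool_rot: [2.158, 2.233, 0.017]
force: [-1.4, -4.0, 1.5]
width: 0.0401
```

Request:
send_rows([
  {"tx": 0, "ty": 0.12, "tz": 0.0, "twist": 0},
])

```text
clock: 9.25
tool_pos: [0.6469, 0.0687, 0.0639]
tool_rot: [2.158, 2.232, 0.014]
force: [-0.0, -3.2, 0.9]
width: 0.0398
```

Request:
send_rows([
  {"tx": 0, "ty": 0.3, "tz": 0.0, "twist": 0},
])

```text
clock: 9.35
tool_pos: [0.6469, 0.069, 0.0639]
tool_rot: [2.158, 2.229, 0.009]
force: [0.1, -9.9, 3.5]
width: 0.0401
```

Request:
send_rows([
  {"tx": 0, "ty": 0.5, "tz": 0.0, "twist": 0},
  {"tx": 0, "ty": 0.3, "tz": 0.0, "twist": 0},
])

```text
clock: 9.55
tool_pos: [0.647, 0.069, 0.064]
tool_rot: [2.157, 2.221, -0.006]
force: [-0.1, -5.5, 2.7]
width: 0.0402
```

```bash
python3 st.py; python3 look.py 9
```

```text
9.55 [0.647 0.069 0.064] yaw 91.67875432608011 0.040158710299605174 [-0.1 -5.5  2.7]
tcp in scanner [-0.0517  0.0011]
zaxis [ 0.03  -0.035 -0.999] tips [0.6476 0.0683 0.045 ]
```

View pics/scene_9.png

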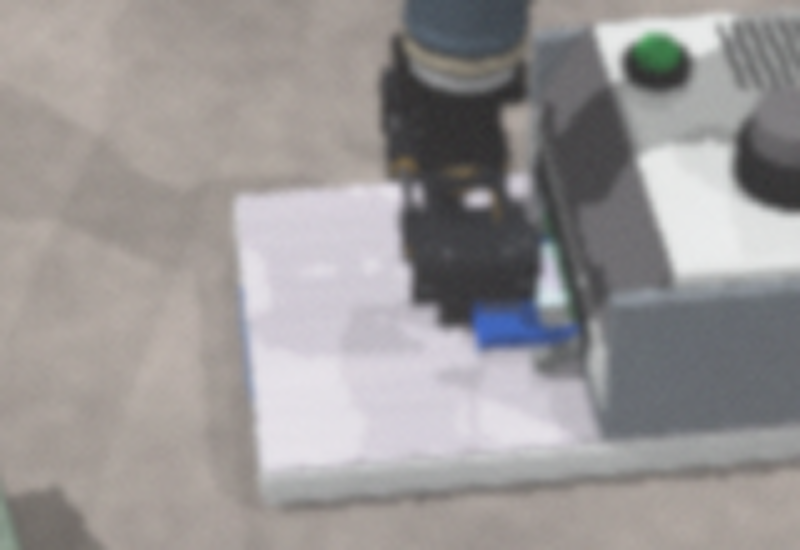

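View pics/top_9.png

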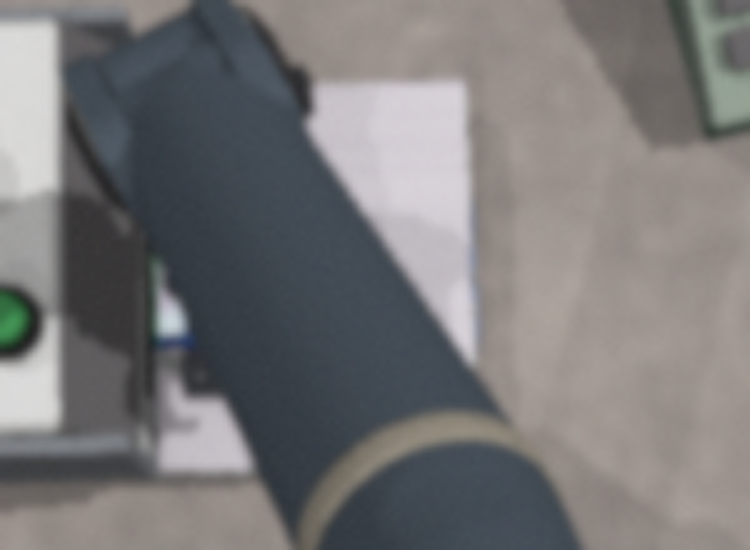

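Request:
send_rows([
  {"tx": 0, "ty": -0.4, "tz": 0.0, "twist": 0},
  {"tx": 0.02, "ty": -1.0, "tz": 0.0, "twist": 0},
  {"tx": 0.05, "ty": -2.0, "tz": 0.0, "twist": 0},
  {"tx": 0.05, "ty": -2.5, "tz": 1.5, "twist": 0},
  {"tx": 0, "ty": -2.5, "tz": 3, "twist": 0},
])

```text
clock: 10.15
tool_pos: [0.6451, -0.0068, 0.1058]
tool_rot: [2.153, 2.243, 0.001]
force: [0.1, -0.5, -0.4]
width: 0.0401
```

Request:
send_rows([
  {"tx": 0, "ty": -1, "tz": 4, "twist": 0},
  {"tx": 0, "ty": 0, "tz": 4.5, "twist": 0},
  {"tx": 0, "ty": 0, "tz": 4.5, "twist": 0},
  {"tx": 0, "ty": 0, "tz": 3, "twist": 0},
  {"tx": 0, "ty": 0, "tz": 0, "twist": 0},
], gripper=0)

```text
clock: 10.65
tool_pos: [0.6457, -0.0197, 0.2747]
tool_rot: [2.158, 2.237, 0.015]
force: [-1.3, -0.5, 0.5]
width: 0.0079
```

```bash
python3 st.py; python3 look.py 10; python3 - <<'E'
from h import *
sc=[.6462,.1207,1.608];c,s=np.cos(sc[2]),np.sin(sc[2])
for X in[(-.04,-.045,.052),(-.04,.045,.052),(0.02,-.045,.052)]:
    w=[sc[0]+c*X[0]-s*X[1],sc[1]+s*X[0]+c*X[1],X[2]]
    print((proj('scene',w)[0]-[185,180]+.5)*5-.5,(proj('top',w)[0]-[175,75]+.5)*5-.5)
E
```

```text
10.65 [ 0.6457 -0.0197  0.2747] yaw 92.04448163460609 0.007880185455343972 [-1.3 -0.5  0.5]
tcp in scanner [-0.1403  0.0057]
zaxis [ 0.031 -0.016 -0.999] tips [ 0.6463 -0.02    0.2557]
[476.36260333 336.69847172] [243.66476479 202.48607847]
[455.46997431 239.42832424] [245.64568499 343.08678294]
[573.14145714 328.88159083] [148.03111198 205.0389795 ]
```

View pics/scene_10.png

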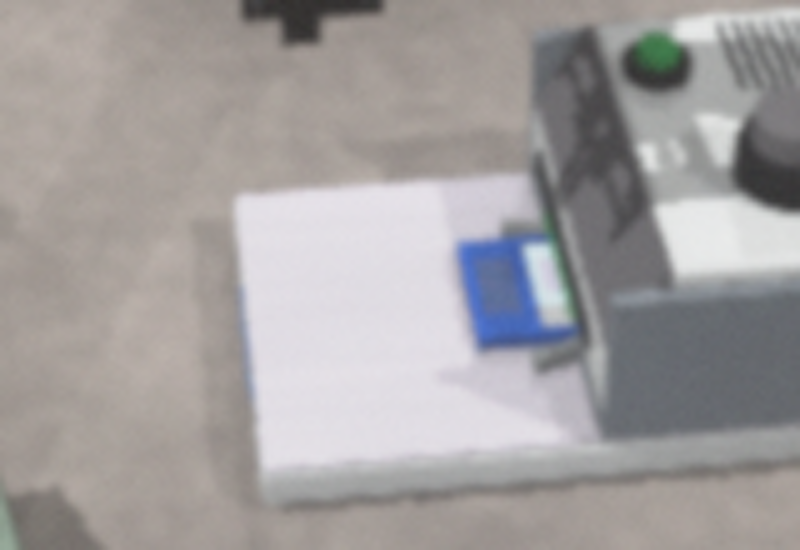

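View pics/top_10.png

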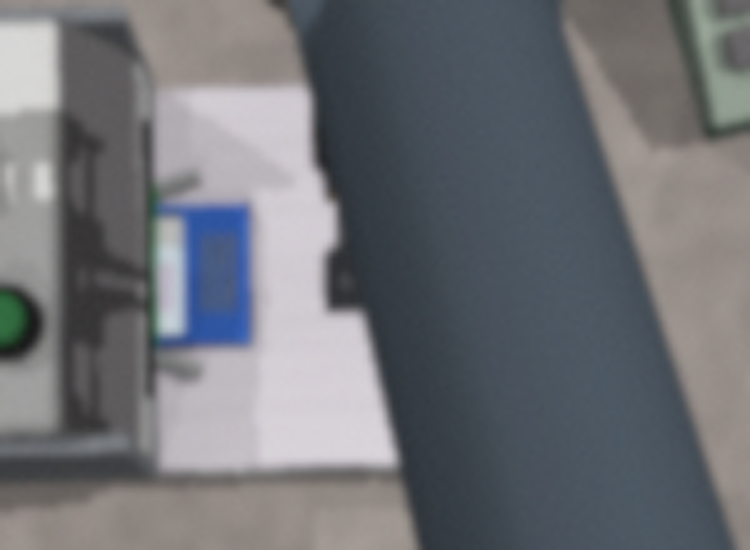

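Request:
send_rows([
  {"tx": -1.2, "ty": 4.0, "tz": 0, "twist": 0},
  {"tx": -1.2, "ty": 4.5, "tz": 0, "twist": 0},
  {"tx": -1.2, "ty": 4.5, "tz": 0, "twist": 0},
  {"tx": -1.2, "ty": 4.5, "tz": 0, "twist": 0},
  {"tx": -0.8, "ty": 3.0, "tz": 0, "twist": 0},
])

```text
clock: 11.25
tool_pos: [0.5818, 0.1824, 0.2586]
tool_rot: [2.182, 2.234, -0.016]
force: [-0.4, -0.2, 2.1]
width: 0.0007
```

Request:
send_rows([
  {"tx": 0, "ty": 0, "tz": 0, "twist": 0},
])

```text
clock: 11.35
tool_pos: [0.5783, 0.1887, 0.2566]
tool_rot: [2.175, 2.249, -0.017]
force: [-0.4, -0.0, 0.6]
width: 0.0003
```

```bash
python3 st.py; python3 - <<'E'
from h import *
print(r.sense()['force'])
sc=[.6462,.1207,1.608];c,s=np.cos(sc[2]),np.sin(sc[2]);print(sc[0]+c*.085-s*.06,sc[1]+s*.085+c*.06)
E
```

```text
11.35 [0.5783 0.1887 0.2566] yaw 91.91701117091691 0.0002631335011829776 [-0.4 -0.   0.6]
tcp in scanner [0.0704 0.0653]
zaxis [ 0.002 -0.017 -1.   ] tips [0.5784 0.1883 0.2376]
[-0.43015636 -0.01083451  0.60999585]
0.5830799358366121 0.20340947648250346
```

Tip target is about (0.584, 0.203), so I need dx +0.55 cm, dy +1.45 cm, then go down.

Request:
send_rows([
  {"tx": 0.5, "ty": 1.0, "tz": 0, "twist": 0},
  {"tx": 0.1, "ty": 0.4, "tz": -1.5, "twist": 0},
  {"tx": 0, "ty": 0, "tz": -1.5, "twist": 0},
  {"tx": 0, "ty": 0, "tz": -0.5, "twist": 0},
  {"tx": 0, "ty": 0, "tz": 0, "twist": 0},
])

```text
clock: 11.85
tool_pos: [0.5843, 0.1994, 0.2123]
tool_rot: [2.182, 2.247, -0.032]
force: [0.1, -0.4, 0.9]
width: 0.0004
```

```bash
python3 st.py; python3 - <<'E'
from h import *
for c,(x,y,X,Y) in dict(top=(125,65,285,185),scene=(255,130,415,250)).items():
    im=r.get_image(c);cv2.imwrite(f'pics/{c}_11.png',cv2.resize(im[y:Y,x:X,::-1],None,fx=5,fy=5,interpolation=cv2.INTER_CUBIC))
E
```

```text
11.85 [0.5843 0.1994 0.2123] yaw 91.6918622087116 0.0003722275873139883 [ 0.1 -0.4  0.9]
tcp in scanner [0.081  0.0589]
zaxis [-0.007 -0.021 -1.   ] tips [0.5842 0.199  0.1933]
```

View pics/scene_11.png

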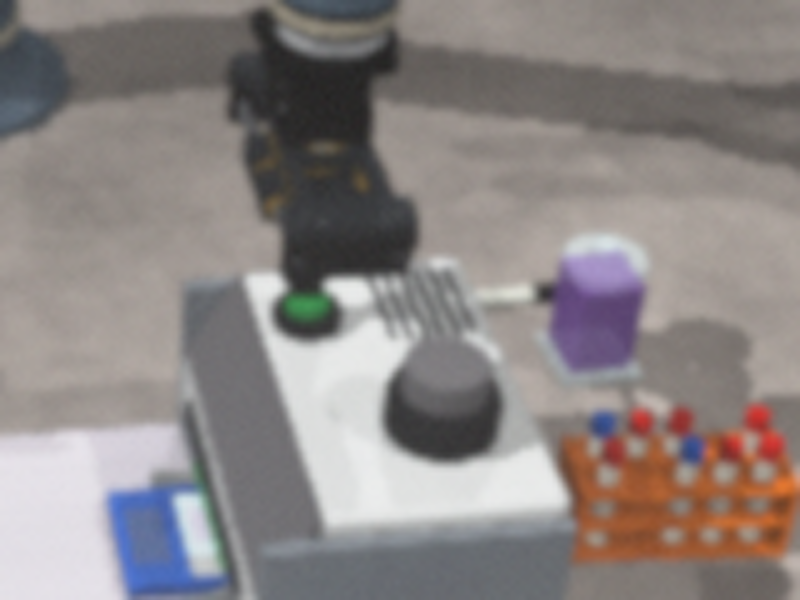

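View pics/top_11.png

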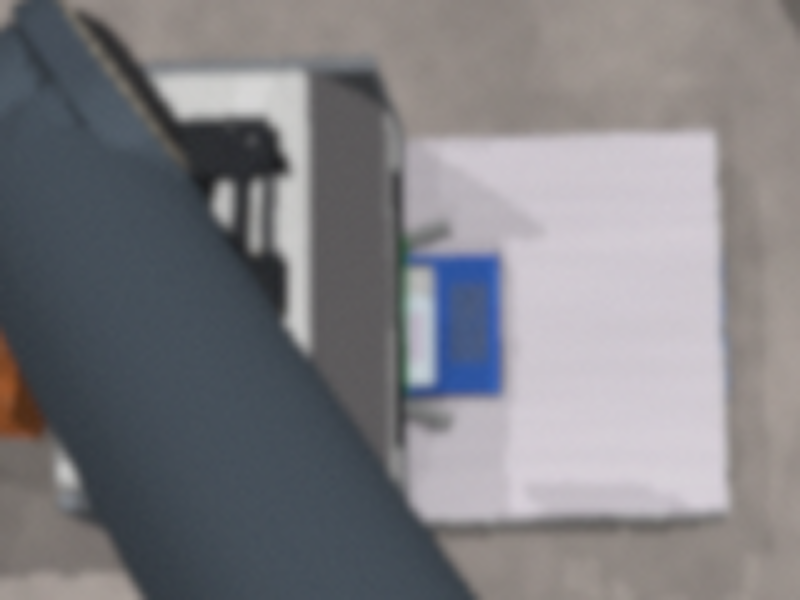

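Request:
send_rows([
  {"tx": 0, "ty": 0.3, "tz": -0.3, "twist": 0},
  {"tx": 0, "ty": 0, "tz": -0.3, "twist": 0},
  {"tx": 0, "ty": 0, "tz": -0.3, "twist": 0},
])

```text
clock: 12.25
tool_pos: [0.5859, 0.2026, 0.206]
tool_rot: [2.182, 2.243, -0.025]
force: [-1.2, -1.3, 3.0]
width: 0.0003
```

Request:
send_rows([
  {"tx": 0, "ty": 0, "tz": -0.2, "twist": 0},
  {"tx": 0, "ty": 0, "tz": -0.2, "twist": 0},
])

```text
clock: 12.45
tool_pos: [0.5859, 0.2026, 0.2029]
tool_rot: [2.181, 2.243, -0.024]
force: [-1.8, -0.7, 5.8]
width: 0.0006
```

```bash
python3 st.py
```

```text
12.45 [0.5859 0.2026 0.2029] yaw 91.59082139020916 0.0006387780917774367 [-1.8 -0.7  5.8]
tcp in scanner [0.0841 0.0572]
zaxis [-0.002 -0.02  -1.   ] tips [0.5859 0.2022 0.1839]
```

Request:
send_rows([
  {"tx": 0, "ty": 0, "tz": -0.2, "twist": 0},
  {"tx": 0, "ty": 0, "tz": -0.2, "twist": 0},
])

```text
clock: 12.65
tool_pos: [0.5859, 0.2027, 0.2023]
tool_rot: [2.18, 2.241, -0.025]
force: [-4.4, -4.0, 14.3]
width: 0.0006
```

Request:
send_rows([
  {"tx": 0, "ty": 0, "tz": -0.3, "twist": 0},
  {"tx": 0, "ty": 0, "tz": -0.3, "twist": 0},
])

```text
clock: 12.85
tool_pos: [0.5859, 0.2027, 0.2022]
tool_rot: [2.179, 2.238, -0.024]
force: [-5.7, -3.3, 18.1]
width: 0.0006
```

```bash
python3 st.py; python3 - <<'E'
from h import *
im=r.get_image('scene');cv2.imwrite('pics/s12.png',cv2.resize(im[160:220,275:355,::-1],None,fx=8,fy=8,interpolation=cv2.INTER_CUBIC))
E
```

```text
12.85 [0.5859 0.2027 0.2022] yaw 91.54026934347777 0.000626335038757208 [-5.7 -3.3 18.1]
tcp in scanner [0.0842 0.0572]
zaxis [ 0.002 -0.024 -1.   ] tips [0.5859 0.2023 0.1832]
```

View pics/s12.png

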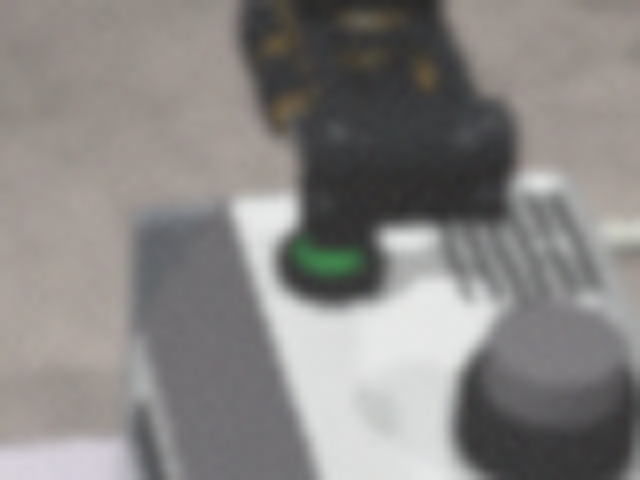

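Request:
send_rows([
  {"tx": 0, "ty": 0, "tz": -0.1, "twist": 0},
  {"tx": 0, "ty": 0, "tz": 0.3, "twist": 0},
  {"tx": 0, "ty": 0, "tz": 1.0, "twist": 0},
  {"tx": 0, "ty": 0, "tz": 2.5, "twist": 0},
  {"tx": 0, "ty": 0, "tz": 3.5, "twist": 0},
])

```text
clock: 13.4
tool_pos: [0.5838, 0.2013, 0.2736]
tool_rot: [2.18, 2.241, -0.035]
force: [0.9, 0.9, -0.5]
width: 0.0007
```

Request:
send_rows([
  {"tx": 0, "ty": 0, "tz": 2, "twist": 0},
  {"tx": -1, "ty": -4, "tz": 0, "twist": 0},
  {"tx": -1, "ty": -4, "tz": 0, "twist": 0},
  {"tx": -1, "ty": -4, "tz": 0, "twist": 0},
  {"tx": -1, "ty": -4, "tz": 0, "twist": 0},
])

```text
clock: 13.9
tool_pos: [0.5454, 0.0471, 0.301]
tool_rot: [2.163, 2.255, -0.008]
force: [0.2, -0.9, 0.5]
width: 0.0008
```

Request:
send_rows([
  {"tx": -1, "ty": -4, "tz": 0, "twist": 0},
  {"tx": -1, "ty": -4, "tz": 0, "twist": 0},
  {"tx": -1, "ty": -4, "tz": 0, "twist": 0},
  {"tx": 0, "ty": -3, "tz": 0, "twist": 0},
  {"tx": 0, "ty": 0, "tz": 0, "twist": 0},
])

```text
clock: 14.4
tool_pos: [0.5124, -0.1159, 0.3021]
tool_rot: [2.171, 2.241, -0.009]
force: [1.0, -0.1, -0.5]
width: 0.0002
```

```bash
python3 st.py; python3 - <<'E'
from h import *
for c,(x,y,X,Y) in dict(top=(125,65,285,185),scene=(215,170,375,290)).items():
    im=r.get_image(c);cv2.imwrite(f'pics/{c}_13f.png',im[:,:,::-1]);cv2.imwrite(f'pics/{c}_13.png',cv2.resize(im[y:Y,x:X,::-1],None,fx=5,fy=5,interpolation=cv2.INTER_CUBIC))
E
```

```text
14.4 [ 0.5124 -0.1159  0.3021] yaw 91.81546745639824 0.0002470473967269534 [ 1.  -0.1 -0.5]
tcp in scanner [-0.2315  0.1425]
zaxis [ 0.012 -0.019 -1.   ] tips [ 0.5126 -0.1163  0.2831]
```

View pics/scene_13.png

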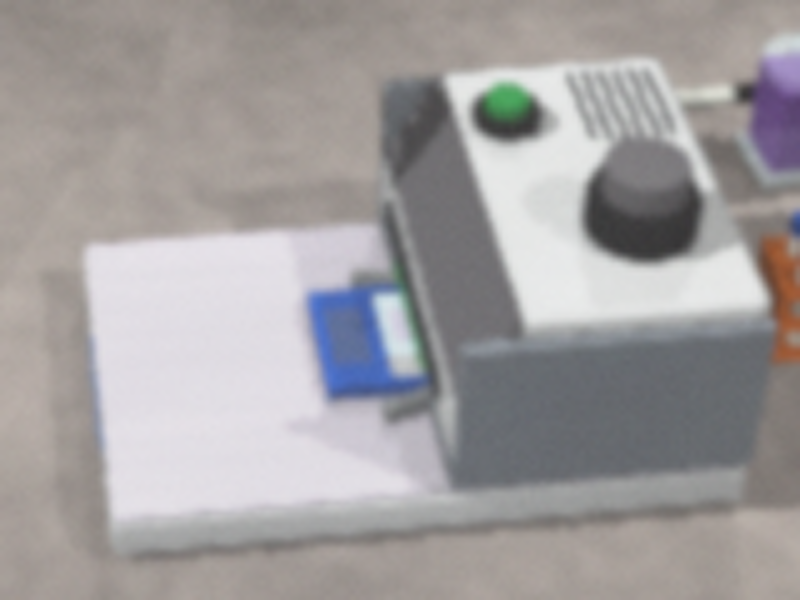

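View pics/top_13.png

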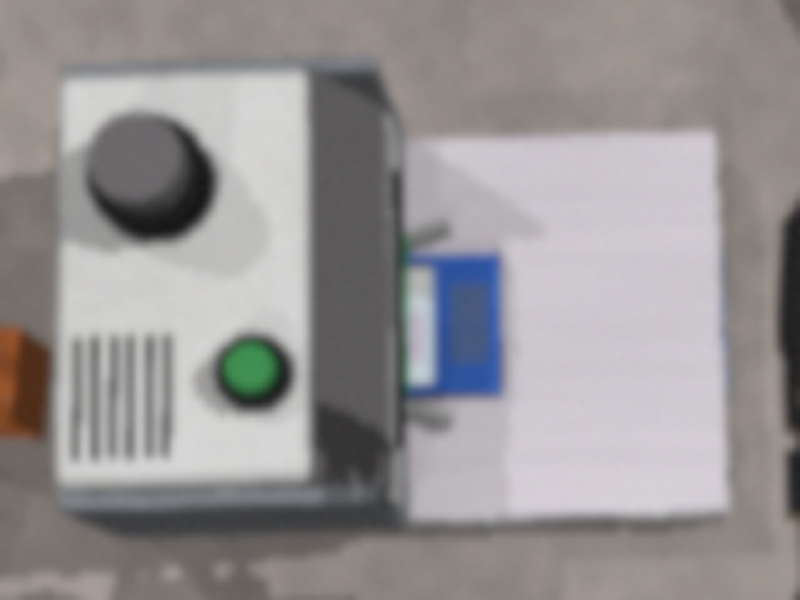

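View pics/scene_13f.png

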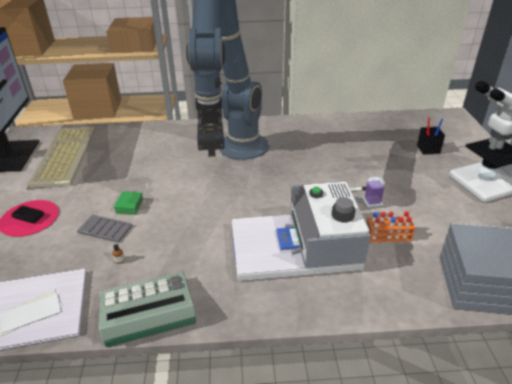

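```bash
python3 - <<'E'
from h import *
f=lambda u,v,z:atz('top',((u+.5)/5-.5+125,(v+.5)/5-.5+65),z)
print(f(500.5,325,.052)-f(721.5,322,.04), f(500.5,325,.052)-f(404,325,.052))
g=lambda u,v,z:atz('scene',((u+.5)/5-.5+215,(v+.5)/5-.5+170),z)
print(g(318,338,.052)-g(99,385,.04),g(318,338,.052),g(99,385,.04))
E
```

```text
[-0.00660294  0.1380417   0.012     ] [ 0.00060883 -0.06022493  0.        ]
[-0.01906966  0.13860453  0.012     ] [0.64887852 0.08207959 0.052     ] [ 0.66794818 -0.05652494  0.04      ]
```

```bash
python3 -c "
from station import r
print(r.job_done())"
```

```text
the job is handed in; nothing more can be done
None
```

The tray is home under the bridge and the start button has been pressed and released. I handed the job in at about 14.5 s, and it reports no verdict.

**Tray:** I pushed the blue tray's rear face with two fingertips, about 5 mm above the deck. I steered it about 5 mm sideways to centre it and kept going until it stopped dead against the stop at about 10 N.

**Button:** I then pressed the green button with closed fingers until it stopped moving, at 18 N, and let it go. The spring force rose about 0.9 N per mm before that, which fits the full 6 mm of travel. The last pictures show the button back out.

**Last checks:**
- **Tray position:** it sticks out 60 mm from the bridge, as expected. Its rear face measures 138–139 mm from the deck's front edge against a nominal 140 mm, which is within my reading error of the pictures.
- **Rest of the bench:** nothing else looks moved in the pictures, and the arm is clear of everything.

**Disagreements along the way:**
- **Fast moves drifted:** the fingertips rose about 10 mm on the first approach to the tray, so I backed off and came in again slowly.
- **Head height:** the scanner head's top edges didn't quite match the outline I drew from the text, and I didn't use that height.

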